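Put the wire reels back on the graded rack in order of size

ROBOT

A 6-joint arm with a two-finger parallel gripper is mounted at the origin on a cart in front of the work surface, level with it; the furniture and walls round the work are solid. World frame = base frame: x ahead of the robot, y to its left, z up, the work surface at z = 0. Lengths are in m, angles in rad, forces in N, time in s.
With the tool pointing down it reaches from about 0.35 to 0.975 m from the base axis. Payload 7.1 kg.
Tool frame: the origin (TCP) lies midway between the tips of the shut fingers; the grasp point (between the pads) lies 19 mm behind it; z points along the fingers, y is the line along which they close (so a half turn about z gives the same grasp; the last joint's range is limited). The gripper opens to 88 mm and grips with 3 to 60 N. Pads are 20 mm wide; open, the fingers measure 115 mm over their backs; the gripper's body (75 mm by 178 mm) begins 61 mm behind the grasp point.
Start: joints at [1.174, 0.423, 1.63, -0, 1.089, -0.019], TCP at [0.231, 0.581, 0.223] pointing down, gripper open.
Joint ranges: [-3, 3], [-0.9, 2.11], [0.09, 2.58], [-1.31, 4.45], [0.11, 2.69], [-2.54, 2.54]. Speed limits (rad/s): [2.39, 2.39, 3.01, 3.14, 3.14, 3.14].

INTERFACE

Orientations are given as a rotation vector (axis times angle).
In Python, from station import readout, viewer, job gives the robot as it stands. The module is installed in compiled form; this text tells all that it offers.
- The arm moves only by the tool drive_tool, never from a script. Its argument "moves" is a list that holds one entry, the list of rows, each a list of 5 numbers: the shift along the world's x, y, z in mm, then the turn about the world's z in degrees, then the opening, from 0 (shut) to 1 (fully open). In form: [[[tx, ty, tz, yaw, fingers], ...]]. A call has 1 to 12 rows; each row is the pose to reach, as a shift and turn from the pose commanded when the call began; what a row does not reach only later rows make up. A row lasts 1/10 s, in which the tool goes at most 50 mm and 8.59 degrees, less where a joint would pass 70% of its speed; a pose out of reach is approached as far as the arm can. A call with a gripper value outside its range is refused whole. The fingers move at their own pace and stop on an object; the grip force is fixed at half the most. Time passes only in rows, so rows that repeat a pose let the fingers close. It gives the time, the measured TCP pose, the force, the opening and the grip force at its end, in the units of the state.
- readout.get_state(): the state, without advancing time (a new reading comes with each control period).
- viewer.capture(name): name is "scene" or "top" or "wrist"; returns a dict with "image" (400x640x3 uint8, red, green, blue), "z_map" (400x640 float32, m along the optical axis (not along the pixel's ray), 0 where there is no reading), "fx", "fy", "cx", "cy" (pixels), "k1" (the pictures are not rectified: a ray, as slopes to the right and down, at radius r is drawn at 1 + k1 r^2 times it, then the intrinsics apply), "R" (3x3) and "t" (3): a world point X has camera coordinates R X + t. Camera axes: x right, y down, z forward; pixel columns grow to the right and rows downward; lengths in m; the calibration is good to about 2 mm. A picture is of the moment at which its call begins.
- job.sign_off(): hands the job in; it is judged then, once.
The state is a dict: "time": time; "joints": joint angles; "dq": joint speeds; "tau": joint torques, N m; "position": TCP position; "tool_rot": TCP orientation; "ft_force": force on the tool from outside, world axes, zero at the start; "wrist_torque": the same for the moment, N m; "width": finger opening in m; "gripper_force": force on a finger pad.
Only numpy, scipy, OpenCV 4.12 (cv2) and the standard library are available. Lean on these libraries where they do the work, as an engineer would, in place of code of your own. Each camera call takes 0.05 s, during which the arm holds its last target. There are 200 camera calls.

TASK

Put the four reels of copper wire back on the peg rack in order of size, as its pegs are spaced for: the smallest reel on the peg with the smallest felt pad, and so on along the row to the largest reel on the largest pad. Lower each one over its peg until it sits flat on its pad, and don't drop them.

Things in the scene. Friction and masses are not known exactly. Their poses are not given: they have to be found in the camera images.
- rack: Wire-spool rack, fixed, turned any way round: beech board 240 mm long (its y), 70 wide (x), top 19 mm above the table, brass eyes on its -x edge (13 mm out, below the top). A row of four upright steel pegs on grey felt pads at y = -86, -38, +18, +84 mm; pads, pegs and gaps grow from the small end (-y) to the large (+y). Origin: centre of its underside, on the table; z up.
- peg_32: Place for the smallest reel: upright steel peg, 7 mm thick, rounded tip, 26 mm tall above its grey felt pad, with a collar 13 mm wide and 2 mm high at its foot. The pad, fixed on the rack's board, is round, 34 mm across, 2 mm thick. Origin: on the peg's axis at the top of the pad, 21 mm above the table; z up along the peg, x and y as the rack's (y along the row).
- peg_40: Place for the second smallest reel: upright steel peg, 7 mm thick, rounded tip, 31 mm tall above its grey felt pad, with a collar 13 mm wide and 2 mm high at its foot. The pad, fixed on the rack's board, is round, 42 mm across, 2 mm thick. Origin: on the peg's axis at the top of the pad, 21 mm above the table; z up along the peg, x and y as the rack's (y along the row).
- peg_49: Place for the second largest reel: upright steel peg, 7 mm thick, rounded tip, 36 mm tall above its grey felt pad, with a collar 13 mm wide and 2 mm high at its foot. The pad, fixed on the rack's board, is round, 51 mm across, 2 mm thick. Origin: on the peg's axis at the top of the pad, 21 mm above the table; z up along the peg, x and y as the rack's (y along the row).
- peg_58: Place for the largest reel: upright steel peg, 7 mm thick, rounded tip, 42 mm tall above its grey felt pad, with a collar 13 mm wide and 2 mm high at its foot. The pad, fixed on the rack's board, is round, 60 mm across, 2 mm thick. Origin: on the peg's axis at the top of the pad, 21 mm above the table; z up along the peg, x and y as the rack's (y along the row).
- reel_32_mid (a point): Centre, half-way up, of the smallest reel of copper wire: round, black flanges, 32 mm in diameter, 28 mm high, standing upright and loose on the table (its underside is 14 mm below this point), with a 20 mm hole right through along its axis; about 45 g. z is its axis, up. Grip it anywhere round its outside.
- reel_40_mid (a point): Centre, half-way up, of the second smallest reel of copper wire: round, black flanges, 40 mm in diameter, 33 mm high, standing upright and loose on the table (its underside is 16.5 mm below this point), with a 20 mm hole right through along its axis; about 75 g. z is its axis, up. Grip it anywhere round its outside.
- reel_49_mid (a point): Centre, half-way up, of the second largest reel of copper wire: round, black flanges, 49 mm in diameter, 38 mm high, standing upright and loose on the table (its underside is 19 mm below this point), with a 20 mm hole right through along its axis; about 120 g. z is its axis, up. Grip it anywhere round its outside.
- reel_58_mid (a point): Centre, half-way up, of the largest reel of copper wire: round, black flanges, 58 mm in diameter, 44 mm high, standing upright and loose on the table (its underside is 22 mm below this point), with a 20 mm hole right through along its axis; about 190 g. z is its axis, up. Grip it anywhere round its outside.

How it is judged:
By the outcome, as a careful person would: the job done as asked, in the order asked, and still so for the second after the job is handed in, with the robot touching nothing.
It also fails if it takes over 96 s, if anything falls off the work surface, if the arm or the gripper's body presses on something with over 40 N, if the wrist force passes 120 N, or if a joint passes its speed limit or range.

## Working session

There is one attempt and no reset: what is moved stays moved. The work goes in short steps, Python scripts to look and compute and a tool call to move; the robot and the scene stay as the last step left them, time stands still between calls to the robot, and variables do not carry over. Pictures are saved under pics/ and viewed, at most 14 in all, crops included, and the job is handed in when it is done.

Besides the shell and the picture viewer there is one more tool, called after "Request:" as name([rows], argument=value, ...), one row to a line, values as JSON. drive_tool: Moves the arm, as the interface text tells. Its arguments: {"type":"object","properties":{"moves":{"type":"array","items":{"type":"array","items":{"type":"array","items":{"type":"number"}}}}},"required":["moves"]}

```bash
mkdir -p pics
cat > h.py <<'E'
import numpy as np, cv2
from station import readout, viewer, job
def cap(n,save=None):
    c=viewer.capture(n)
    if save: cv2.imwrite('pics/'+save,c['image'][:,:,::-1])
    return c
def ray(c,u,v):
    K=np.array([[c['fx'],0,c['cx']],[0,c['fy'],c['cy']],[0,0,1]]);
    p=cv2.undistortPoints(np.array([[[u,v]]],float),K,np.array([c['k1'],0,0,0.]))[0,0]
    R=np.array(c['R']);t=np.array(c['t'])
    return -R.T@t, R.T@np.array([p[0],p[1],1])
def onz(c,u,v,z):
    o,d=ray(c,u,v); return o+d*(z-o[2])/d[2]
def cloud(c):
    h,w=c['z_map'].shape
    K=np.array([[c['fx'],0,c['cx']],[0,c['fy'],c['cy']],[0,0,1]])
    u,v=np.meshgrid(np.arange(w),np.arange(h))
    p=cv2.undistortPoints(np.stack([u,v],-1).reshape(-1,1,2).astype(float),K,np.array([c['k1'],0,0,0.])).reshape(h,w,2)
    z=c['z_map']; P=np.stack([p[...,0]*z,p[...,1]*z,z],-1)
    return (P-np.array(c['t']))@np.array(c['R'])
E
python3 - <<'E'
from h import *
s=readout.get_state()
print(s)
for n in('top','scene','wrist'):
    c=cap(n,n+'0.png'); print(n,-np.array(c['R']).T@c['t'],c['fx'],c['k1'])
E
```

```text
{'time': 0.0, 'joints': array([ 1.17396777e+00,  4.23811937e-01,  1.63067850e+00, -3.81956714e-06,
        1.08858937e+00, -1.89694269e-02]), 'dq': array([-0.00045646,  0.00058633,  0.00014043, -0.00261077,  0.0012008 ,
        0.00119805]), 'tau': array([ 1.45065192e-04, -5.44603801e+01, -2.73660725e+01,  6.42822054e-02,
        2.27578398e-02, -1.28432598e-04]), 'position': array([0.23033011, 0.58042215, 0.22192426]), 'tool_rot': array([-5.89955100e-01, -3.08539210e+00,  2.28659189e-03]), 'ft_force': array([-0.01992379, -0.68161708,  0.32728437]), 'wrist_torque': array([-0.02886222, -0.04571495,  0.02590784]), 'gripper_force': 0.0, 'width': 0.08788090618651159}
top [0.37323596 0.09704115 0.93633937] 361.7779088741179 -0.02350162775498182
scene [-0.11712106 -0.20658593  0.73152014] 409.45437804288593 0.013306433496406889
wrist [0.15876081 0.60852106 0.38477204] 331.6911307527906 0.005767097627550688
```

View pics/top0.png

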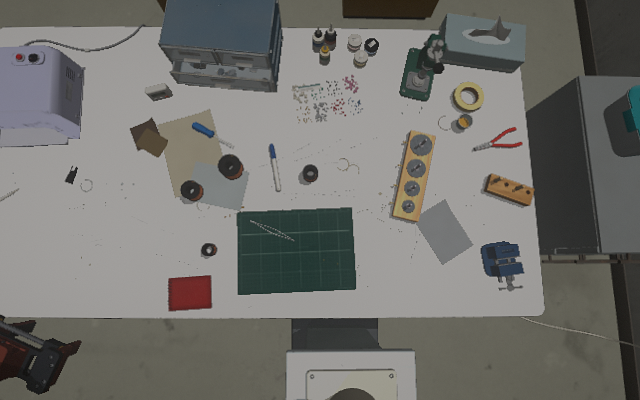

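View pics/scene0.png

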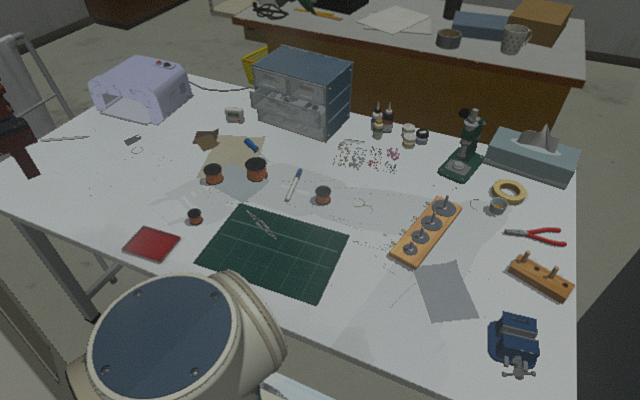

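The top view shows the rack at about (414,175), with its small pad at (408,207) and its large pad at (420,142). The reels are at about (231,166), (192,190), (310,173) and (208,249).

```bash
cat > m.py <<'E'
from h import *
c=cap('top'); P=cloud(c); hsv=cv2.cvtColor(c['image'],cv2.COLOR_RGB2HSV)
u,v=np.meshgrid(np.arange(640),np.arange(400))
for (a,b) in [(231,166),(192,190),(310,173),(208,249)]:
    w=(abs(u-a)<20)&(abs(v-b)<20)&(P[...,2]>.012)
    Q=P[w]; zt=np.percentile(Q[:,2],90)
    T=Q[abs(Q[:,2]-zt)<.004]
    (x,y),r=cv2.minEnclosingCircle(T[:,:2].astype(np.float32)*1000)
    # dark-rim circle on the top plane by colour
    m=((hsv[...,2]<75)&(abs(u-a)<22)&(abs(v-b)<22)).astype(np.uint8)
    k=cv2.findContours(m,cv2.RETR_EXTERNAL,cv2.CHAIN_APPROX_NONE)[0]; k=max(k,key=cv2.contourArea)
    h=np.array([onz(c,*p[0],zt)[:2] for p in k],np.float32)*1000
    print('reel',(a,b),'zt',zt.round(4),'depth',round(x,1),round(y,1),'d',round(2*r,1),'colour',np.round(cv2.minEnclosingCircle(h),1) if 0 else cv2.minEnclosingCircle(h))
m=cv2.inRange(hsv,(8,90,80),(28,255,255)); m[(u<385)|(u>440)|(v<125)|(v>225)]=0
m=cv2.morphologyEx(m,cv2.MORPH_CLOSE,np.ones((15,15)))
k=max(cv2.findContours(m,cv2.RETR_EXTERNAL,cv2.CHAIN_APPROX_NONE)[0],key=cv2.contourArea)
h=np.array([onz(c,*p[0],.019)[:2] for p in k],np.float32)*1000
print('board',cv2.minAreaRect(h))
w=(u>390)&(u<440)&(v>128)&(v<222)
T=P[w&(abs(P[...,2]-.019)<.006)]; print('board z',np.median(T[:,2]),cv2.minAreaRect(T[:,:2].astype(np.float32)*1000))
pm=((hsv[...,1]<70)&(hsv[...,2]<170)&w&(m>0)).astype(np.uint8)
n,l,s,ce=cv2.connectedComponentsWithStats(pm)
for i in range(1,n):
    if s[i,4]>40: print('pad',ce[i].round(1),s[i],onz(c,*ce[i],.021).round(4))
T=P[w&(P[...,2]>.035)];print('pegs',len(T),T.round(3)[::4])
cv2.imwrite('pics/z.png',cv2.resize(c['image'][120:230,380:450,::-1],None,fx=5,fy=5,interpolation=2))
E
python3 m.py
```

```text
reel (231, 166) zt 0.0451 depth 610.3 307.7 d 58.6 colour ((604.3748779296875, 302.2361145019531), 33.79054641723633)
reel (192, 190) zt 0.0393 depth 547.9 403.1 d 50.0 colour ((542.4617919921875, 399.49835205078125), 28.747509002685547)
reel (310, 173) zt 0.0348 depth 595.7 101.6 d 39.7 colour ((590.2472534179688, 102.15505981445312), 22.773311614990234)
reel (208, 249) zt 0.0298 depth 399.0 353.7 d 32.3 colour ((396.6182861328125, 351.7749328613281), 17.974594116210938)
board ((592.2171630859375, -165.6353759765625), (80.9261474609375, 237.37181091308594), 76.01237487792969)
board z 0.019591730418322142 ((594.2943115234375, -166.9337158203125), (81.97244262695312, 240.03570556640625), 75.98313903808594)
pad [415.9 167.9] [407 159  19  19 281] [ 0.6095 -0.1768  0.021 ]
pad [411.6 188.1] [404 181  16  15 196] [ 0.5555 -0.1631  0.021 ]
pad [408.  205.9] [402 200  13  13 134] [ 0.5086 -0.1517  0.021 ]
pegs 79 [[ 0.373  0.097  0.936]
 [ 0.678 -0.192  0.061]
 [ 0.674 -0.193  0.064]
 [ 0.672 -0.194  0.062]
 [ 0.672 -0.194  0.054]
 [ 0.672 -0.191  0.038]
 [ 0.613 -0.175  0.055]
 [ 0.61  -0.176  0.059]
 [ 0.608 -0.177  0.055]
 [ 0.608 -0.177  0.048]
 [ 0.373  0.097  0.936]
 [ 0.557 -0.162  0.054]
 [ 0.555 -0.164  0.051]
 [ 0.555 -0.16   0.035]
 [ 0.373  0.097  0.936]
 [ 0.373  0.097  0.936]
 [ 0.51  -0.148  0.043]
 [ 0.508 -0.149  0.041]
 [ 0.373  0.097  0.936]
 [ 0.373  0.097  0.936]]
```

View pics/z.png

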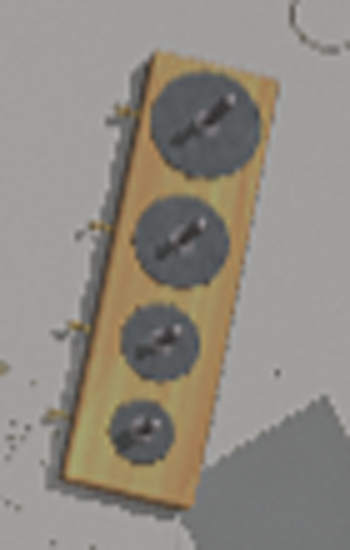

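The reel and pad measurements match the given sizes and heights. The row runs along -14°, so the fingers must close along 76°, which is a turn of +7.6°. I'm moving over the smallest reel.

Request:
drive_tool([
  [[42,-57,-20,7.6,1],[84,-114,-40,7.6,1],[126,-170,-60,7.6,1],[168,-227,-80,7.6,1],[168,-227,-120,7.6,1],[168,-227,-120,7.6,1],[168,-227,-120,7.6,1],[168,-227,-120,7.6,1],[168,-227,-120,7.6,1],[168,-227,-120,7.6,1]],
])

```text
time: 1.2
position: [0.3985, 0.3556, 0.1038]
tool_rot: [0.382, 3.117, 0.003]
ft_force: [-0.1, 0.2, -0.3]
width: 0.0879
gripper_force: 0.0
```

Run:
```python
from h import *
s=readout.get_state(); print(s['position'],s['tool_rot'],s['time'],s['joints'])
c=cap('wrist','w1.png'); P=cloud(c)
w=(abs(P[...,2]-.028)<.005)&(np.hypot(P[...,0]-.399,P[...,1]-.354)<.03)
print(w.sum(),cv2.minEnclosingCircle(P[w][:,:2].astype(np.float32)*1000),np.median(P[w][:,2]))
```

```text
[0.39852627 0.35562699 0.10381256] [3.81686111e-01 3.11692063e+00 2.76267684e-03] 1.2 [ 7.06197016e-01  4.64015477e-01  1.90913301e+00  2.41848431e-04
  7.66209444e-01 -6.21074376e-01]
920 ((396.3878173828125, 355.6275329589844), 16.228960037231445) 0.028396633882232136
```

View pics/w1.png

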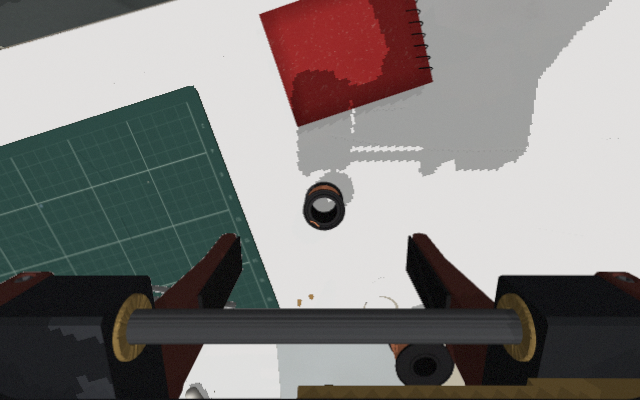

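The wrist view shows the small reel at (323,205), which works out at (396.4, 355.6) mm, so the TCP is 2 mm off in x. I'll descend and grip, then lift.

Request:
drive_tool([
  [[-2,0,-30,0,1],[-2,0,-60,0,1],[-2,0,-85,0,1],[-2,0,-98,0,1],[-2,0,-98,0,1],[-2,0,-98,0,0],[-2,0,-98,0,0],[-2,0,-98,0,0],[-2,0,-98,0,0],[-2,0,-98,0,0],[-2,0,-98,0,0],[-2,0,-98,0,0]],
])

```text
time: 2.45
position: [0.3966, 0.3539, 0.0048]
tool_rot: [0.384, 3.118, 0.0]
ft_force: [0.6, 1.0, 0.5]
width: 0.0355
gripper_force: 0.2
```

Request:
drive_tool([
  [[0,0,0,0,0],[0,0,0,0,0],[0,0,0,0,0],[0,0,30,0,0],[0,0,70,0,0],[0,0,100,0,0],[0,0,100,0,0]],
])

```text
time: 3.15
position: [0.3985, 0.3556, 0.1083]
tool_rot: [0.384, 3.113, 0.008]
ft_force: [0.9, 0.5, 0.0]
width: 0.0317
gripper_force: 30.0
```

Request:
drive_tool([
  [[11,-48,10,0,0],[22,-96,10,0,0],[33,-144,10,0,0],[44,-192,10,0,0],[55,-240,10,0,0],[66,-288,10,0,0],[77,-336,10,0,0],[88,-384,10,0,0],[99,-432,10,0,0],[107,-470,10,0,0],[112,-505,10,0,0],[112,-505,10,0,0]],
])

```text
time: 4.35
position: [0.5088, -0.1546, 0.1136]
tool_rot: [0.39, 3.117, -0.001]
ft_force: [0.4, 0.6, 0.3]
width: 0.0314
gripper_force: 30.0
```

Request:
drive_tool([
  [[0,0,0,0,0],[0,0,0,0,0],[0,0,0,0,0]],
])

```text
time: 4.65
position: [0.508, -0.1497, 0.1143]
tool_rot: [-0.382, -3.117, -0.0]
ft_force: [-0.3, -1.2, -0.4]
width: 0.0314
gripper_force: 30.0
```

Run:
```python
from h import *
s=readout.get_state(); print(s['position'],s['time'],s['joints'])
c=cap('wrist','w2.png'); P=cloud(c); T=cap('top'); Q=cloud(T)
for n,A in(('w',P),('t',Q)):
    p=s['position']; w=(abs(A[...,2]-p[2]-.023)<.006)&(np.hypot(A[...,0]-p[0],A[...,1]-p[1])<.02)
    print(n,w.sum(),cv2.minEnclosingCircle(A[w][:,:2].astype(np.float32)*1000) if w.any() else '')
    for q,h,r in(((.5085,-.1515),.047,0),((.5553,-.1632),.052,0),((.6095,-.1768),.057,0),((.6735,-.1928),.063,0)):
        w=(A[...,2]>h-.012)&(A[...,2]<h+.003)&(np.hypot(A[...,0]-q[0],A[...,1]-q[1])<.012)
        print(n,q,w.sum(),A[w].mean(0) if w.any() else '')
```

```text
[ 0.5080244  -0.14974145  0.11427491] 4.65 [-3.09170987e-01  4.42731116e-01  1.91212173e+00  1.57016692e-04
  7.87860195e-01 -1.63646277e+00]
w 2674 ((505.7379150390625, -149.3358154296875), 18.74531364440918)
w (0.5085, -0.1515) 101 [ 0.50626212 -0.15091565  0.04441492]
w (0.5553, -0.1632) 11 [ 0.55096841 -0.16203391  0.04117797]
w (0.6095, -0.1768) 29 [ 0.60812742 -0.17630027  0.05736658]
w (0.6735, -0.1928) 0 
t 3 ((502.68682861328125, -161.57350158691406), 2.487311840057373)
t (0.5085, -0.1515) 3 [ 0.50731434 -0.15022763  0.04517486]
t (0.5553, -0.1632) 0 
t (0.6095, -0.1768) 9 [ 0.61024563 -0.17562476  0.05194407]
t (0.6735, -0.1928) 10 [ 0.67416343 -0.19216166  0.05978605]
```

View pics/w2.png

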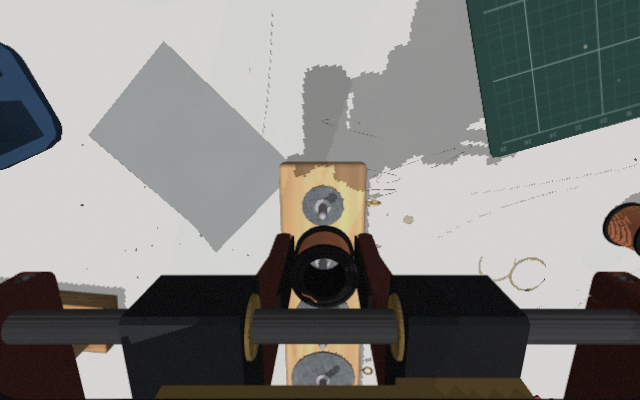

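The wrist view shows the held reel at (323,275) and the small pad at (322,206). Next I measure the pads in the wrist frame by colour.

Run:
```python
from h import *
c=cap('wrist'); P=cloud(c)
im=c['image']; hsv=cv2.cvtColor(im,cv2.COLOR_RGB2HSV)
m=((hsv[...,1]<70)).astype(np.uint8); 
m[:, :284]=0; m[:,364:]=0; m[:170]=0; m[235:]=0
k=max(cv2.findContours(m,cv2.RETR_EXTERNAL,cv2.CHAIN_APPROX_NONE)[0],key=cv2.contourArea)
h=np.array([onz(c,*p[0],.021)[:2] for p in k],np.float32)*1000
print(cv2.minEnclosingCircle(h),cv2.fitEllipse(h))
s=readout.get_state(); print(s['position'],s['time'])
```

```text
((515.134765625, -151.7229766845703), 24.167089462280273) ((512.1197509765625, -151.79164123535156), (35.81875991821289, 42.32282257080078), 83.75321960449219)
[ 0.50849383 -0.15012592  0.11469526] 4.8
```

```bash
cat > pad.py <<'E'
from h import *
from scipy.optimize import least_squares
def pad(c,u0,u1,v0,v1,d,vmax):
    hsv=cv2.cvtColor(c['image'],cv2.COLOR_RGB2HSV)
    m=(hsv[...,1]<70).astype(np.uint8); z=np.zeros_like(m); z[v0:v1,u0:u1]=m[v0:v1,u0:u1]
    k=max(cv2.findContours(z,cv2.RETR_EXTERNAL,cv2.CHAIN_APPROX_NONE)[0],key=cv2.contourArea)[:,0]
    k=k[(k[:,1]<vmax)&(k[:,1]>v0)&(k[:,0]>u0)&(k[:,0]<u1-1)]
    h=np.array([onz(c,*p,.021)[:2] for p in k])*1000
    f=least_squares(lambda q:np.hypot(h[:,0]-q[0],h[:,1]-q[1])-q[2],[*h.mean(0),d/2],loss='soft_l1')
    return f.x, len(k)
E
python3 - <<'E'
from pad import *
c=cap('wrist')
print(pad(c,284,364,175,235,34,222)); print(readout.get_state()['position'])
E
```

```text
(array([ 507.85307277, -151.0723488 ,   16.5034775 ]), 95)
[ 0.50852408 -0.15028836  0.11472378]
```

Request:
drive_tool([
  [[-0.5,-1,-20,0,0],[-0.5,-1,-40,0,0],[-0.5,-1,-55,0,0],[-0.5,-1,-68,0,0],[-0.5,-1,-78,0,0],[-0.5,-1,-84,0,0],[-0.5,-1,-87,0,0],[-0.5,-1,-87,0,0]],
])

```text
time: 5.65
position: [0.5081, -0.1521, 0.0276]
tool_rot: [-0.384, -3.118, 0.0]
ft_force: [0.1, 0.3, -0.1]
width: 0.0315
gripper_force: 30.0
```

Request:
drive_tool([
  [[0,0,-0.7,0,0],[0,0,-1.3,0,0],[0,0,-1.3,0,0]],
])

```text
time: 5.95
position: [0.5082, -0.1522, 0.0267]
tool_rot: [0.384, 3.117, -0.0]
ft_force: [0.2, 0.6, -0.6]
width: 0.0315
gripper_force: 30.0
```

Request:
drive_tool([
  [[0,0,-0.6,0,0],[0,0,-1,0,0],[0,0,-1,0,0],[0,0,-1,0,0]],
])

```text
time: 6.35
position: [0.5082, -0.1522, 0.0257]
tool_rot: [0.384, 3.118, -0.0]
ft_force: [-1.6, 0.2, 5.9]
width: 0.0314
gripper_force: 30.0
```

Contact is at the expected height of 25.7 mm with 5.9 N. I'm releasing it and going to the second reel.

Request:
drive_tool([
  [[0,0,-1,0,1],[0,0,-1,0,1],[0,0,-1,0,1],[0,0,-1,0,1],[0,0,-1,0,1],[0,0,20,0,1],[0,0,50,0,1],[0,0,85,0,1],[0,0,85,0,1]],
])

```text
time: 7.25
position: [0.5107, -0.1529, 0.1142]
tool_rot: [0.383, 3.111, -0.002]
ft_force: [0.1, -0.3, 0.0]
width: 0.0878
gripper_force: 0.0
```

Request:
drive_tool([
  [[15,46,0,0,1],[30,92,0,0,1],[45,138,0,0,1],[60,184,0,0,1],[75,220,0,0,1],[87,253,0,0,1],[87,253,0,0,1],[87,253,0,0,1],[87,253,0,0,1]],
])

```text
time: 8.15
position: [0.5941, 0.0999, 0.1097]
tool_rot: [-0.385, -3.116, 0.001]
ft_force: [0.0, 0.4, 0.3]
width: 0.0876
gripper_force: 0.0
```

```bash
cat > reel.py <<'E'
from h import *
import sys
def go(x,y,h,r):
    c=cap('wrist'); P=cloud(c)
    w=(abs(P[...,2]-h)<.005)&(np.hypot(P[...,0]-x,P[...,1]-y)<r+.012)
    print(w.sum(),cv2.minEnclosingCircle(P[w][:,:2].astype(np.float32)*1000),np.median(P[w][:,2]))
    print(readout.get_state()['position'],readout.get_state()['time'])
go(*map(float,sys.argv[1:]))
E
python3 reel.py .595 .101 .033 .02
python3 - <<'E'
from h import *
c=cap('top'); P=cloud(c)
w=(abs(P[...,2]-.049)<.005)&(np.hypot(P[...,0]-.508,P[...,1]+.152)<.03)
print('placed32',w.sum(),cv2.minEnclosingCircle(P[w][:,:2].astype(np.float32)*1000),P[w][:,2].mean(),P[w][:,2].std())
E
```

```text
1667 ((593.5158081054688, 101.55838012695312), 20.204988479614258) 0.03310753188840724
[0.59422118 0.09968824 0.10989771] 8.2
placed32 0 ((0.0, 0.0), 0.0) nan nan<stdin>:4: RuntimeWarning: Mean of empty slice.
  ret = ret.dtype.type(ret / rcount)
  ret = _var(a, axis=axis, dtype=dtype, out=out, ddof=ddof,
  arrmean = um.true_divide(arrmean, div, out=arrmean,
  ret = ret.dtype.type(ret / rcount)
```

Run:
```python
from h import *
c=cap('top'); s=cap('scene')
a=c['image'][80:280,340:540]; b=s['image'][170:290,360:480]
cv2.imwrite('pics/t2.png',np.hstack([cv2.resize(a,(400,400)),cv2.resize(b,(400,400))])[:,:,::-1])
```

```text
(no output)
```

View pics/t2.png

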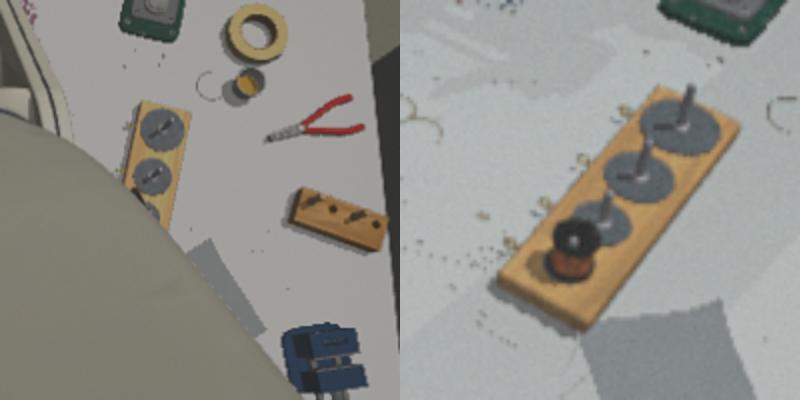

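The right half (scene view) shows the small reel upright on the first peg at (575,250). Now the second reel.

Request:
drive_tool([
  [[-0.5,2,-35,0,1],[-0.5,2,-70,0,1],[-0.5,2,-95,0,1],[-0.5,2,-105,0,1],[-0.5,2,-105,0,1],[-0.5,2,-105,0,0],[-0.5,2,-105,0,0],[-0.5,2,-105,0,0],[-0.5,2,-105,0,0],[-0.5,2,-105,0,0],[-0.5,2,-105,0,0],[-0.5,2,-105,0,0]],
])

```text
time: 9.55
position: [0.5945, 0.1029, 0.0055]
tool_rot: [0.384, 3.118, -0.0]
ft_force: [-0.4, -0.8, 2.1]
width: 0.0389
gripper_force: 30.0
```

Request:
drive_tool([
  [[0,0,0,0,0],[0,0,0,0,0],[0,0,0,0,0]],
])

```text
time: 9.85
position: [0.5945, 0.1029, 0.0055]
tool_rot: [0.384, 3.118, 0.0]
ft_force: [-1.3, 0.7, 3.2]
width: 0.039
gripper_force: 30.0
```

Request:
drive_tool([
  [[0,0,30,0,0],[0,0,70,0,0],[0,0,105,0,0],[-7,-46,105,0,0],[-14,-92,105,0,0],[-21,-138,105,0,0],[-28,-184,105,0,0],[-34,-230,105,0,0],[-39,-265,105,0,0],[-39,-265,105,0,0],[-39,-265,105,0,0],[-39,-265,105,0,0]],
])

```text
time: 11.05
position: [0.5554, -0.1611, 0.1101]
tool_rot: [-0.383, -3.118, -0.0]
ft_force: [-1.0, 1.2, -0.7]
width: 0.0385
gripper_force: 30.0
```

Request:
drive_tool([
  [[0,0,0,0,0],[0,0,0,0,0]],
])

```text
time: 11.25
position: [0.5557, -0.1609, 0.1103]
tool_rot: [-0.381, -3.118, -0.0]
ft_force: [-0.4, -0.2, -1.4]
width: 0.0387
gripper_force: 30.0
```

Request:
drive_tool([
  [[0,-2.6,-15,0,0],[0,-2.6,-30,0,0],[0,-2.6,-45,0,0],[0,-2.6,-60,0,0],[0,-2.6,-70,0,0],[0,-2.6,-77,0,0],[0,-2.6,-81,0,0],[0,-2.6,-82,0,0],[0,-2.6,-82,0,0]],
])

```text
time: 12.15
position: [0.5557, -0.1648, 0.0286]
tool_rot: [0.384, 3.118, -0.0]
ft_force: [0.2, -0.3, -1.0]
width: 0.0389
gripper_force: 30.0
```

Request:
drive_tool([
  [[0,0,-0.7,0,0],[0,0,-1.2,0,0],[0,0,-1.6,0,0],[0,0,-1.6,0,0]],
])

```text
time: 12.55
position: [0.5556, -0.1647, 0.0269]
tool_rot: [0.384, 3.118, -0.0]
ft_force: [-0.3, -0.0, 0.2]
width: 0.0388
gripper_force: 30.0
```

Request:
drive_tool([
  [[0,1,-0.5,0,0],[0,1,-0.9,0,0],[0,1,-0.9,0,0]],
])

```text
time: 12.85
position: [0.5557, -0.1639, 0.0265]
tool_rot: [0.384, 3.118, -0.0]
ft_force: [-2.0, -0.8, 6.0]
width: 0.0385
gripper_force: 30.0
```

That one is seated at the expected 26.5 mm with 6 N. I'm releasing it and going to the third reel.

Request:
drive_tool([
  [[0,0,0,0,1],[0,0,0,0,1],[0,0,0,0,1],[0,0,0,0,1],[0,0,0,0,1],[0,0,25,0,1],[0,0,60,0,1],[0,0,95,0,1],[0,0,95,0,1]],
])

```text
time: 13.75
position: [0.5584, -0.1646, 0.1253]
tool_rot: [0.383, 3.11, -0.002]
ft_force: [1.0, -0.8, -0.1]
width: 0.0877
gripper_force: 0.0
```

Request:
drive_tool([
  [[-1,48,0,0,1],[-2,96,0,0,1],[-2,144,0,0,1],[-3,192,0,0,1],[-4,240,0,0,1],[-5,288,0,0,1],[-5,336,0,0,1],[-6,384,0,0,1],[-7,432,0,0,1],[-8,480,0,0,1],[-9,528,0,0,1],[-9,567,0,0,1]],
])

```text
time: 14.95
position: [0.5456, 0.4058, 0.1199]
tool_rot: [-0.382, -3.118, 0.001]
ft_force: [0.1, 0.5, 0.2]
width: 0.088
gripper_force: 0.0
```

Request:
drive_tool([
  [[0,0,0,0,1],[0,0,0,0,1],[0,0,0,0,1],[0,0,0,0,1],[0,0,0,0,1]],
])

```text
time: 15.45
position: [0.5468, 0.402, 0.1209]
tool_rot: [-0.386, -3.118, 0.0]
ft_force: [0.0, -0.5, 0.1]
width: 0.0876
gripper_force: 0.0
```

```bash
python3 reel.py .547 .403 .038 .0245
python3 - <<'E'
from h import *
c=cap('top'); P=cloud(c)
for n,x,y,h in((32,.508,-.152,.049),(40,.555,-.164,.054)):
    w=(abs(P[...,2]-h)<.005)&(np.hypot(P[...,0]-x,P[...,1]-y)<.025)
    print(n,w.sum(),cv2.minEnclosingCircle(P[w][:,:2].astype(np.float32)*1000),np.median(P[w][:,2]))
cv2.imwrite('pics/t3.png',cv2.resize(c['image'][120:230,370:460,::-1],None,fx=5,fy=5))
E
```

```text
2604 ((546.1171264648438, 404.9280090332031), 24.640718460083008) 0.0379576980689678
[0.54682023 0.40221826 0.12095071] 15.5
32 98 ((509.6364440917969, -153.33045959472656), 16.617219924926758) 0.04799272486275866
40 157 ((557.690673828125, -164.38772583007812), 20.146472930908203) 0.05335845511831496
```

View pics/t3.png

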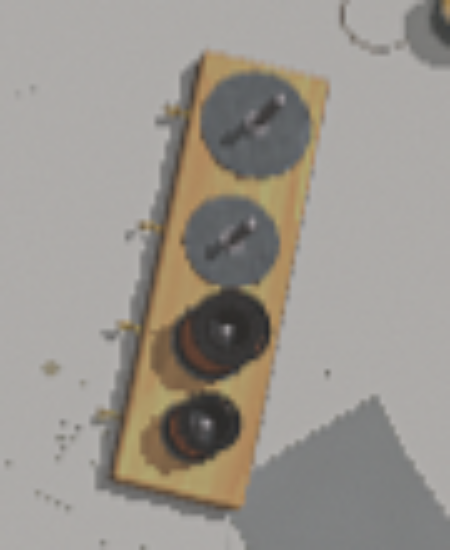

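The top view shows both small reels on their pegs, at (200,425) and (228,330), with their tops at the seated heights. Now the third reel.

Request:
drive_tool([
  [[-0.7,2.5,-35,0,1],[-0.7,2.5,-70,0,1],[-0.7,2.5,-102,0,1],[-0.7,2.5,-115.5,0,1],[-0.7,2.5,-115.5,0,1],[-0.7,2.5,-115.5,0,1],[-0.7,2.5,-115.5,0,0],[-0.7,2.5,-115.5,0,0],[-0.7,2.5,-115.5,0,0],[-0.7,2.5,-115.5,0,0],[-0.7,2.5,-115.5,0,0],[-0.7,2.5,-115.5,0,0]],
])

```text
time: 16.75
position: [0.5458, 0.4059, 0.0056]
tool_rot: [0.384, 3.118, 0.0]
ft_force: [-0.0, -0.6, 2.3]
width: 0.0475
gripper_force: 30.0
```

Request:
drive_tool([
  [[0,0,0,0,0],[0,0,0,0,0],[0,0,0,0,0]],
])

```text
time: 17.05
position: [0.5459, 0.4059, 0.0056]
tool_rot: [0.384, 3.118, 0.0]
ft_force: [-1.2, -0.6, 3.9]
width: 0.0476
gripper_force: 30.0
```

Request:
drive_tool([
  [[0,0,35,0,0],[0,0,75,0,0],[0,0,110,0,0],[5,-48,110,0,0],[10,-96,110,0,0],[15,-144,110,0,0],[20,-192,110,0,0],[26,-240,110,0,0],[31,-288,110,0,0],[36,-336,110,0,0],[41,-384,110,0,0]],
])

```text
time: 18.15
position: [0.5865, 0.0199, 0.115]
tool_rot: [-0.384, -3.118, 0.0]
ft_force: [0.8, 0.3, -0.7]
width: 0.0474
gripper_force: 30.0
```

Request:
drive_tool([
  [[5,-48,0,0,0],[10,-96,0,0,0],[15,-144,0,0,0],[20,-180,0,0,0],[22,-199,0,0,0],[22,-199,0,0,0],[22,-199,0,0,0],[22,-199,0,0,0],[22,-199,0,0,0]],
])

```text
time: 19.05
position: [0.6087, -0.1756, 0.1153]
tool_rot: [-0.381, -3.118, -0.0]
ft_force: [0.7, -1.0, -1.4]
width: 0.0479
gripper_force: 30.0
```

Request:
drive_tool([
  [[0,-0.5,-15,0,0],[0,-0.5,-30,0,0],[0,-0.5,-45,0,0],[0,-0.5,-60,0,0],[0,-0.5,-72,0,0],[0,-0.5,-80,0,0],[0,-0.5,-85,0,0],[0,-0.5,-87,0,0],[0,-0.5,-87,0,0]],
])

```text
time: 19.95
position: [0.609, -0.1778, 0.0284]
tool_rot: [0.384, 3.118, -0.0]
ft_force: [0.1, 0.3, -1.5]
width: 0.0475
gripper_force: 30.0
```

Request:
drive_tool([
  [[0,0,-0.5,0,0],[0,0,-1,0,0],[0,0,-1.5,0,0],[0,0,-1.5,0,0]],
])

```text
time: 20.35
position: [0.6089, -0.1777, 0.0271]
tool_rot: [0.384, 3.118, -0.0]
ft_force: [-0.5, 1.3, -1.3]
width: 0.0479
gripper_force: 30.0
```

Request:
drive_tool([
  [[0,0,-0.5,0,0],[0,0,-0.9,0,0],[0,0,-0.9,0,0]],
])

```text
time: 20.65
position: [0.6089, -0.1777, 0.0266]
tool_rot: [0.384, 3.118, -0.0]
ft_force: [-2.2, 1.0, 5.0]
width: 0.0475
gripper_force: 30.0
```

Request:
drive_tool([
  [[0,0,0,0,1],[0,0,0,0,1],[0,0,0,0,1],[0,0,0,0,1],[0,0,0,0,1],[0,0,25,0,1],[0,0,60,0,1],[0,0,100,0,1],[0,0,100,0,1]],
])

```text
time: 21.55
position: [0.6123, -0.1787, 0.1315]
tool_rot: [0.383, 3.109, -0.003]
ft_force: [0.3, -0.7, -0.6]
width: 0.0877
gripper_force: 0.0
```

Request:
drive_tool([
  [[0,48,0,0,1],[0,96,0,0,1],[0,144,0,0,1],[0,192,0,0,1],[0,240,0,0,1],[0,288,0,0,1],[0,336,0,0,1],[0,384,0,0,1],[0,432,0,0,1],[0,470,0,0,1],[0,486,0,0,1],[0,486,0,0,1]],
])

```text
time: 22.75
position: [0.6082, 0.3101, 0.1252]
tool_rot: [-0.38, -3.118, 0.0]
ft_force: [-0.2, -0.3, 0.2]
width: 0.0876
gripper_force: 0.0
```

Request:
drive_tool([
  [[0,0,0,0,1],[0,0,0,0,1],[0,0,0,0,1],[0,0,0,0,1]],
])

```text
time: 23.15
position: [0.6091, 0.307, 0.1261]
tool_rot: [-0.387, -3.118, 0.0]
ft_force: [0.6, 0.4, -0.1]
width: 0.0879
gripper_force: 0.0
```

```bash
python3 reel.py .6085 .308 .044 .029
python3 - <<'E'
from h import *
c=cap('top'); P=cloud(c)
for n,x,y,h in((32,.508,-.152,.049),(40,.555,-.164,.054),(49,.609,-.177,.059)):
    w=(abs(P[...,2]-h)<.005)&(np.hypot(P[...,0]-x,P[...,1]-y)<.027)
    print(n,w.sum(),cv2.minEnclosingCircle(P[w][:,:2].astype(np.float32)*1000),np.median(P[w][:,2]))
E
```

```text
3815 ((607.934814453125, 307.77581787109375), 29.2763729095459) 0.04389134501120837
[0.60912554 0.30727495 0.12613327] 23.2
32 95 ((509.3321533203125, -152.81829833984375), 16.45515251159668) 0.048474550803595695
40 161 ((557.3715209960938, -164.09230041503906), 20.364229202270508) 0.05320958241263987
49 252 ((611.1339721679688, -178.1898193359375), 24.6490421295166) 0.05816095837040823
```

All three are seated at the right heights. Now the largest.

Request:
drive_tool([
  [[-1,0.5,-35,0,1],[-1,0.5,-70,0,1],[-1,0.5,-105,0,1],[-1,0.5,-121,0,1],[-1,0.5,-121,0,1],[-1,0.5,-121,0,1],[-1,0.5,-121,0,0],[-1,0.5,-121,0,0],[-1,0.5,-121,0,0],[-1,0.5,-121,0,0],[-1,0.5,-121,0,0],[-1,0.5,-121,0,0]],
])

```text
time: 24.45
position: [0.608, 0.3088, 0.0056]
tool_rot: [0.384, 3.118, 0.0]
ft_force: [-1.2, -1.3, 6.3]
width: 0.0583
gripper_force: 30.0
```

Request:
drive_tool([
  [[0,0,0,0,0],[0,0,0,0,0],[0,0,0,0,0]],
])

```text
time: 24.75
position: [0.608, 0.3089, 0.0056]
tool_rot: [0.384, 3.118, 0.0]
ft_force: [-1.5, -0.5, 5.6]
width: 0.0579
gripper_force: 30.0
```

Request:
drive_tool([
  [[0,0,35,0,0],[0,0,75,0,0],[0,0,115,0,0],[8,-48,115,0,0],[16,-96,115,0,0],[24,-144,115,0,0],[32,-192,115,0,0],[40,-240,115,0,0],[48,-288,115,0,0],[56,-336,115,0,0]],
])

```text
time: 25.75
position: [0.6634, -0.0291, 0.1194]
tool_rot: [-0.384, -3.117, -0.0]
ft_force: [0.7, 0.5, -2.6]
width: 0.0581
gripper_force: 30.0
```

Request:
drive_tool([
  [[4,-48,0,0,0],[8,-96,0,0,0],[9,-140,0,0,0],[9,-166,0,0,0],[9,-166,0,0,0],[9,-166,0,0,0],[9,-166,0,0,0],[9,-166,0,0,0]],
])

```text
time: 26.55
position: [0.6728, -0.1916, 0.1197]
tool_rot: [-0.381, -3.118, -0.0]
ft_force: [0.4, -0.0, -2.5]
width: 0.058
gripper_force: 30.0
```

Seating should come at TCP z = 26.6.

Request:
drive_tool([
  [[0,-0.5,-15,0,0],[0,-0.5,-30,0,0],[0,-0.5,-45,0,0],[0,-0.5,-60,0,0],[0,-0.5,-75,0,0],[0,-0.5,-84,0,0],[0,-0.5,-89,0,0],[0,-0.5,-91,0,0],[0,-0.5,-91,0,0]],
])

```text
time: 27.45
position: [0.673, -0.1938, 0.029]
tool_rot: [0.384, 3.118, -0.0]
ft_force: [0.8, -0.2, -2.7]
width: 0.0583
gripper_force: 30.0
```

Request:
drive_tool([
  [[0,0,-0.5,0,0],[0,0,-1,0,0],[0,0,-1.5,0,0],[0,0,-1.5,0,0]],
])

```text
time: 27.85
position: [0.6729, -0.1937, 0.0277]
tool_rot: [0.384, 3.118, -0.0]
ft_force: [-0.4, -0.1, -2.5]
width: 0.0581
gripper_force: 30.0
```

Request:
drive_tool([
  [[0,0,-0.5,0,0],[0,0,-1,0,0],[0,0,-1.4,0,0],[0,0,-1.4,0,0]],
])

```text
time: 28.25
position: [0.6729, -0.1937, 0.0266]
tool_rot: [0.384, 3.118, -0.0]
ft_force: [-2.2, 1.2, 4.9]
width: 0.0584
gripper_force: 30.0
```

Seated. I'm releasing it, retreating clear and checking.

Request:
drive_tool([
  [[0,0,0,0,1],[0,0,0,0,1],[0,0,0,0,1],[0,0,0,0,1],[0,0,0,0,1],[0,0,25,0,1],[0,0,60,0,1],[0,0,100,0,1],[0,0,120,0,1],[0,0,120,0,1]],
])

```text
time: 29.25
position: [0.6751, -0.1944, 0.1501]
tool_rot: [0.383, 3.111, -0.002]
ft_force: [0.3, -0.5, -1.0]
width: 0.0877
gripper_force: 0.0
```

Request:
drive_tool([
  [[-5,48,0,0,1],[-10,96,0,0,1],[-15,144,0,0,1],[-20,192,0,0,1],[-25,240,0,0,1],[-30,288,0,0,1],[-35,336,0,0,1],[-35,380,0,0,1],[-35,380,0,0,1],[-35,380,0,0,1],[-35,380,0,0,1]],
])

```text
time: 30.35
position: [0.6373, 0.1851, 0.145]
tool_rot: [-0.385, -3.116, 0.002]
ft_force: [-0.1, -0.6, -0.1]
width: 0.0875
gripper_force: 0.0
```

Run:
```python
from h import *
c=cap('top'); P=cloud(c); s=cap('scene')
for n,x,y,h in((32,.508,-.152,.049),(40,.555,-.164,.054),(49,.609,-.177,.059),(58,.673,-.193,.065)):
    w=(abs(P[...,2]-h)<.005)&(np.hypot(P[...,0]-x,P[...,1]-y)<.031)
    print(n,w.sum(),cv2.minEnclosingCircle(P[w][:,:2].astype(np.float32)*1000),np.median(P[w][:,2]))
cv2.imwrite('pics/t4.png',np.hstack([cv2.resize(c['image'][120:230,360:470],(400,400)),cv2.resize(s['image'][170:290,360:480],(400,400))])[:,:,::-1])
```

```text
32 95 ((509.68475341796875, -152.55752563476562), 15.971817970275879) 0.0484283156715445
40 157 ((557.2620849609375, -164.37660217285156), 20.06856346130371) 0.053334002225908075
49 255 ((610.7256469726562, -178.83177185058594), 25.073963165283203) 0.058018068845447815
58 354 ((674.6314697265625, -194.1178436279297), 29.33003044128418) 0.06413145968813666
```

View pics/t4.png

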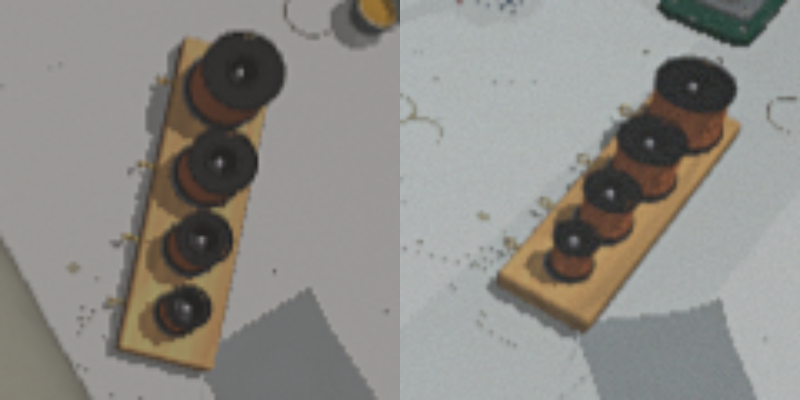

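All four reels sit upright on their pegs in order of size, at the seated heights, in the top view (185,310) to (240,70).

```bash
python3 -c "
from station import job
print(job.sign_off())"
```

```text
the job is handed in; nothing more can be done
None
```

All four reels are seated flat on their pegs in order of size, checked in the camera views, and the job was handed in at about 30 s of the 96 s allowed.

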